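# Clip a carton into the labelling jig

## Robot

A 6-joint arm with a two-finger parallel gripper is mounted at the origin on the work surface; the furniture and walls round the work are solid. World frame = base frame: x ahead of the robot, y to its left, z up, the work surface at z = 0. Lengths are in m, angles in rad, forces in N, time in s.
With the tool pointing down it reaches from about 0.4 to 0.825 m from the base axis. Payload 7 kg.
Tool frame: the origin (TCP) lies on the centre line of the jaws, within the pads' length; the fingertips stand tip_reach ahead of it and the grasp point (between the pads) is the TCP (tip_reach is the distance from the TCP to the fingertips, in m); z points along the fingers, y is the line along which they close (so a half turn about z gives the same grasp; the last joint's range is limited). The gripper opens to 88 mm and grips with 3 to 60 N. Pads are 19 mm wide; open, the fingers measure 130 mm over their backs; the gripper's body (78 mm by 193 mm) begins 47 mm behind the grasp point.
Start: joints at [-1.017, 0.359, 0.012, 0, -1.224, -0.288], TCP at [0.177, -0.651, 0.246] pointing down, gripper open.
Joint ranges: [-3.07, 3.07], [-1.43, 2.12], [-1.02, 1.25], [-3.03, 1.67], [-3.05, -0], [-3.03, 3.03]. Speed limits (rad/s): [2.39, 2.39, 3.01, 3.14, 3.14, 3.14].

## Interface

Orientations are given as [roll, pitch, yaw] about the fixed x, y, z axes, in that order (R = Rz(yaw) Ry(pitch) Rx(roll)).
In Python, from station import get_state, grab_frame, calibration, job_done, find_in, mark_of, tip_reach gives the robot as it stands.
- The arm moves only by the shell command python3 -m handwheel 'ROWS' [OPENING] [FORCE]. ROWS is JSON, a list of rows, each an object with "delta_pos": the shift along the world's x, y, z in units of 30 mm (1.0 is 30 mm), a list of three; "dr": the turn, a rotation vector about the world's x, y, z in degrees, a list of three. In form: [{"delta_pos": [tx, ty, tz], "dr": [rx, ry, rz]}, ...]. A call has 1 to 10 rows; each row shifts and turns the commanded pose from where the row before left it; what a row does not reach is not made up. A row lasts 1/10 s, in which the tool goes at most 50 mm and 8.59 degrees, less where a joint would pass 70% of its speed; a pose out of reach is approached as far as the arm can. A call is refused whole if a number of a shift passes 1 or a number of a turn 8.59, either way. A call with a gripper value outside its range is refused whole. OPENING is the closure, from -1 (fully open) to 1 (shut), set as the call begins (- or left out, the last holds). The fingers move at their own pace and stop on an object; FORCE is the grip in N (left out, the last holds). Time passes only in rows, so rows that do not move let the fingers close. It gives the time, the measured TCP pose, the force, the opening and the grip force at its end, in the units of the state.
- get_state(): the state, without advancing time (a new reading comes with each control period).
- grab_frame(name): name is "scene" or "top"; returns the picture (384x512x3 uint8, red, green, blue); there is no depth.
- calibration(name): a dict with "fx", "fy", "cx", "cy" (pixels), "k1" (the pictures are not rectified: a ray, as slopes to the right and down, at radius r is drawn at 1 + k1 r^2 times it, then the intrinsics apply), "extrinsics" (4x4, takes a point from world to camera coordinates). Camera axes: x right, y down, z forward; pixel columns grow to the right and rows downward; lengths in m; the calibration is good to about 2 mm. A picture is of the moment at which its call begins. calibration takes no time and is no camera call.
- job_done(): hands the job in; it is judged then, once.
Trained networks look in the newest picture that a camera, given by its name, has taken for a name from the list of things; names that differ only in an ending like _2 or _b are one class to them, and where a whole thing is asked for, a point or a joint stands for the part that bears it (a point fixed in the world has none). Each returns a list of dicts, best first, with "conf" (0 to 1); they miss things now and then, are a little off and sometimes report something else, mostly with a low value. They report only what shows in the picture. A call takes as long as a camera call. They do not tell look-alikes from the thing itself.
- find_in(camera, query): "location" ([column, row] in pixels, amid what is visible of it).
- mark_of(camera, query): "location" ([column, row] in pixels: a listed point, or the origin of a listed thing).
The state is a dict: "t": time; "q": joint angles; "qd": joint speeds; "joint_efforts": joint torques, N m; "eef_pos": TCP position; "ee_rot": TCP orientation; "force": force on the tool from outside, world axes, zero at the start; "moment": the same for the moment, N m; "width": finger opening in m; "gripper_force": force on a finger pad.
Only numpy, scipy, OpenCV 4.12 (cv2) and the standard library are available. Lean on these libraries where they do the work, as an engineer would, in place of code of your own. Each camera call takes 0.05 s, during which the arm holds its last target. There are 200 camera calls.

## Task

Load the printed carton into the labelling jig: use the carton itself to draw the sprung curved arm back, stand the carton upright on the bed midway along the fixed steel edge with its broad side to it, and ease it gently up against that edge. Only then let go, so that the arm does not snap but holds the carton against the edge; do not crush the carton or upset the jar, shaker and timer nearby.

Things in the scene. Friction and masses are not known exactly. Their poses are not given: they have to be found in the camera images.
- carton: The printed card food carton that stands upright by itself on the table, 44 x 114 mm and 97 mm high, about 40 to 80 g. Origin: centre of its underside; x across the thin 44 mm way (grip it so, high up, from above), y along the 114 mm way, z up. Either broad side may face the edge. Rubbing on the post resists its lowering by up to 4 N, and the arm can pin it above the bed if it is not pressed right down; slid while pressed hard on the bed it drags.
- jig: Labelling jig fixed to the table: aluminium bed plate, its top 10 mm over the table (z 10 mm), reaching x -90 to +80, y -83 to +117 mm. Origin: at table height under the middle of the working place; x points from the sprung arm to the fixed edge, y along the edge, z up. Pushing the carton harder than 14 N against the edge or 25 N against arm or bed crushes it.
- clip_arm (a joint): Angle of the sprung curved steel arm about its upright pivot at jig x -50, y +95 mm: 0 at rest, growing to 0.5 at its stop as it is drawn back away from the edge (towards jig -x). The post at its end then moves about 0.095 m per rad. The spring presses the post towards the edge with about 2.5 N at rest and 6 N at 0.4.
- clip_post (a point): Top centre of the upright white post on the arm's free end: 14 mm thick, from z 13 to 61 mm over the table, taller than the fixed edge. At rest its axis is at jig x -1, y 0 mm, leaving only 15 to 33 mm free before the edge. A carton held with its underside about 5 mm over the edge still meets the post, can push it back and be lowered behind the edge.
- cookie_jar: Clear jar with pink screw lid, 90 mm across, 121 mm high; origin under its centre. Leave it alone.
- shaker: Sprinkles shaker with black cap, 41 mm across, 105 mm high; origin under its centre. Leave it alone. (Another one stands near the robot.)
- timer: Round twist timer, 66 mm across, 49 mm high; origin under its centre. Leave it alone.
- edge_slot (a point): A mark on the jig at x +30, y 0, z 30 mm: where the top of the fixed edge's face stands on average. The edge is a steel bar 10 mm thick, 130 mm long (y -65 to +65), from the bed up to z 30 mm, its flat face looking to -x. It is clamped in slots, so the face is really anywhere within 9 mm in x of this point; that is not reported: find it by touch or sight.
Things that resemble listed ones, but are neither listed nor needed, are in the scene too. Leave any yellow look-alike of the carton alone.

How it is judged:
By the outcome, as a careful person would: the job done as asked, in the order asked, and still so for the second after the job is handed in, with the robot touching nothing.
It also fails if it takes over 64 s, if anything falls off the work surface, if the arm or the gripper's body presses on something with over 40 N, if the wrist force passes 120 N, or if a joint passes its speed limit or range.

## Working session

There is one attempt and no reset: what is moved stays moved. The work goes in short steps, Python scripts to look and compute and a shell command to move; the robot and the scene stay as the last step left them, time stands still between calls to the robot, and variables do not carry over. Pictures are saved under pics/ and viewed, at most 10 in all, crops included, and the job is handed in when it is done.

```bash
mkdir -p pics; ls
cat > h.py <<'E'
import numpy as np, cv2
from station import *
def save(cam,name):
    im=grab_frame(cam); cv2.imwrite('pics/'+name,im[:,:,::-1].copy()); return im
def ray(cam,px):
    c=calibration(cam); K=np.array([[c['fx'],0,c['cx']],[0,c['fy'],c['cy']],[0,0,1.]])
    u=cv2.undistortPoints(np.array([[px]],float),K,np.array([c['k1'],0,0,0,0.]))[0,0]
    # model: r_d=r(1+k1 r^2) same as OpenCV
    E=np.array(c['extrinsics']); R=E[:3,:3]; t=E[:3,3]
    return -R.T@t, R.T@np.array([u[0],u[1],1])
def atz(cam,px,z):
    o,d=ray(cam,px); return o+d*(z-o[2])/d[2]
def proj(cam,P):
    c=calibration(cam); K=np.array([[c['fx'],0,c['cx']],[0,c['fy'],c['cy']],[0,0,1.]])
    E=np.array(c['extrinsics'])
    return cv2.projectPoints(np.array(P,float).reshape(-1,1,3),cv2.Rodrigues(E[:3,:3])[0],E[:3,3],K,np.array([c['k1'],0,0,0,0.]))[0][:,0]
E
python3 - <<'E'
from h import *
np.set_printoptions(precision=3,suppress=True)
print(get_state(), tip_reach)
Z={'carton':0,'jig':0,'clip_post':.061,'cookie_jar':0,'shaker':0,'timer':0,'edge_slot':.03}
for cam in('scene','top'):
    save(cam,cam+'0.png'); print(cam,ray(cam,[256,192]))
    for q in Z:
        for r in mark_of(cam,q)[:3]: print(q,r['conf'],np.array(r['location']),atz(cam,r['location'],Z[q]))
E
```

```text
pics
{'t': 0.0, 'q': array([-1.017,  0.359,  0.011, -0.   , -1.224, -0.288]), 'qd': array([ 0.   ,  0.   , -0.002, -0.001, -0.001,  0.   ]), 'joint_efforts': array([  0.   , -58.272,  29.305,   6.997,   0.007,  -0.   ]), 'eef_pos': array([ 0.177, -0.651,  0.245]), 'ee_rot': array([ 3.14 , -0.   , -2.876]), 'force': array([-0.62 , -0.819, -0.487]), 'moment': array([ 0.003,  0.008, -0.011]), 'gripper_force': 0.0, 'width': 0.08777607771676886} 0.019
scene (array([0.211, 0.701, 0.481]), array([ 0.378, -0.792, -0.48 ]))
carton 0.68 [256.  306.6] [0.41  0.285 0.   ]
carton 0.58 [266.9 252.2] [0.455 0.137 0.   ]
jig 0.74 [297.9 188.3] [ 0.494 -0.162  0.   ]
clip_post 0.52 [300.2 164.2] [ 0.501 -0.189  0.061]
cookie_jar 0.86 [222.6 187.9] [ 0.685 -0.073  0.   ]
shaker 0.6 [249.1 163.8] [ 0.69  -0.251  0.   ]
timer 0.68 [214.3 201.5] [0.666 0.002 0.   ]
edge_slot 0.75 [293.3 169.8] [ 0.527 -0.209  0.03 ]
edge_slot 0.65 [267.2 255.9] [0.435 0.182 0.03 ]
top (array([0.425, 0.021, 1.174]), array([ 0.116, -0.006, -0.993]))
carton 0.81 [213.  228.7] [0.46  0.136 0.   ]
carton 0.79 [165.9 246.2] [0.412 0.269 0.   ]
jig 0.65 [325.6 213.5] [ 0.498 -0.182  0.   ]
clip_post 0.84 [328.7 214.8] [ 0.491 -0.179  0.061]
cookie_jar 0.84 [303.1 142.1] [ 0.705 -0.123  0.   ]
timer 0.61 [264.7 154.2] [ 0.671 -0.012  0.   ]
edge_slot 0.6 [326.1 202.1] [ 0.528 -0.179  0.03 ]
```

Run:
```python
import cv2
a=cv2.imread('pics/top0.png'); cv2.imwrite('pics/top0c.png',cv2.resize(a[90:300,120:400],None,fx=2.8,fy=2.8,interpolation=2))
```

```text
(no output)
```

View pics/top0c.png

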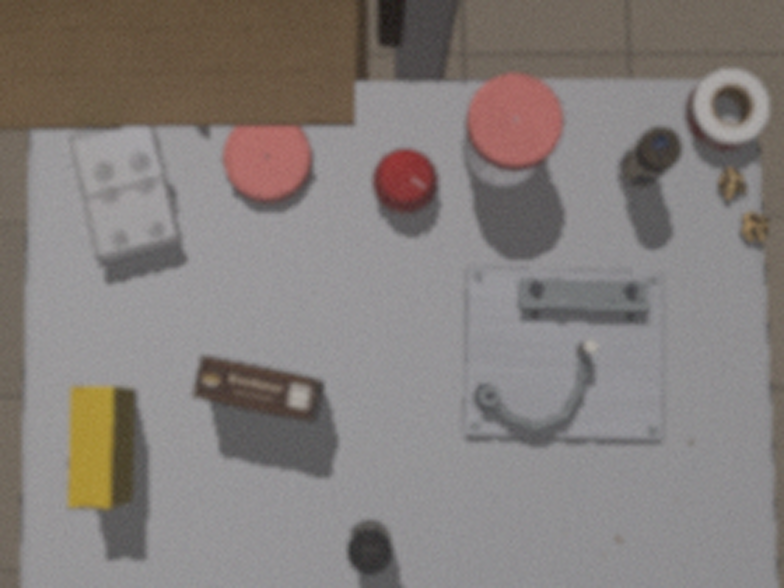

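View pics/scene0.png

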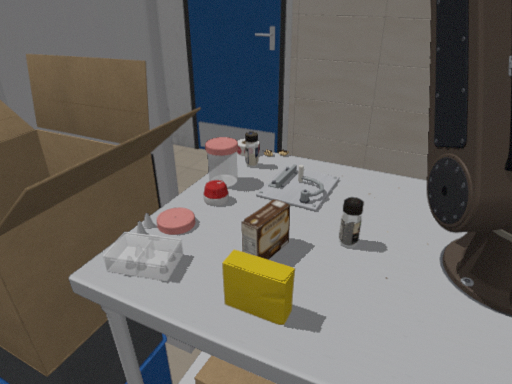

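The top crop shows the brown printed carton at crop px (258,388), turned about -10°. The jig is at (565,353), nearly aligned with the world: edge bar across the top at (585,298), post at (590,346), pivot on the left. The yellow look-alike is at the left, and the jar, shaker and timer stand beyond the jig.

Run:
```python
from h import *
np.set_printoptions(precision=4,suppress=True)
f=lambda p,z: np.array([atz('top',[120+(x+.5)/2.8-.5,90+(y+.5)/2.8-.5],z)[:2] for x,y in p])
c=f([(203,356),(322,378),(310,420),(194,396)],.097); print('carton',c,c.mean(0))
d=(c[0]-c[1]+c[3]-c[2])/2; print('ydir deg',np.degrees(np.arctan2(-d[0],d[1])),np.linalg.norm(d))
j=f([(464,267),(659,268),(664,440),(465,440)],.01); print('bed',j)
d=(j[0]-j[1]+j[3]-j[2])/2; yaw=np.arctan2(-d[0],d[1]);print('yaw',np.degrees(yaw),np.linalg.norm(d))
R=np.array([[np.cos(yaw),-np.sin(yaw)],[np.sin(yaw),np.cos(yaw)]])
o=j.mean(0)-R@[-.005,.017]; print('jig origin',o)
e=f([(519,307),(648,310)],.03); b=f([(520,279),(649,281)],.03)
print('edge front in jig',(e-o)@R,'back',(b-o)@R)
print('post in jig',(f([(590,346)],.061)-o)@R)
q=get_state()['q'];print(q)
```

```text
carton [[0.488  0.1807]
 [0.4665 0.071 ]
 [0.4281 0.0823]
 [0.4513 0.1889]] [0.4585 0.1307]
ydir deg -11.682696406194182 0.11045186637500426
bed [[ 0.5795 -0.0686]
 [ 0.5763 -0.2663]
 [ 0.4034 -0.2651]
 [ 0.4066 -0.0663]]
yaw -0.9156418090453934 0.19826198770041753
jig origin [ 0.4962 -0.1836]
edge front in jig [[ 0.0393  0.0637]
 [ 0.0368 -0.0645]] back [[ 0.0671  0.0624]
 [ 0.0657 -0.0661]]
post in jig [[-0.0011 -0.0005]]
[-1.0169  0.3586  0.0119 -0.     -1.2241 -0.2881]
```

Run:
```python
import cv2
a=cv2.imread('pics/top0.png'); cv2.imwrite('pics/jig0.png',cv2.resize(a[178:255,280:365],None,fx=7,fy=7,interpolation=2))
```

```text
(no output)
```

View pics/jig0.png

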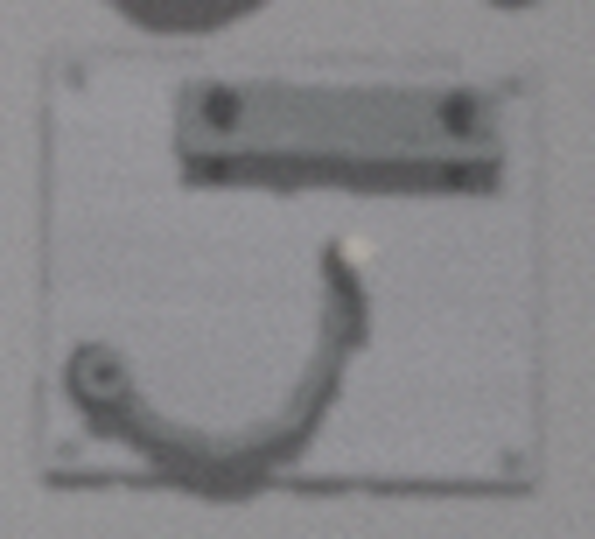

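The zoomed jig shows a light bar (rows 80–155) with a dark strip in front of it (rows 155–187). The strip could be shadow or the bar itself, so I'll check the scene view.

Run:
```python
from h import *
a=cv2.imread('pics/scene0.png'); cv2.imwrite('pics/jig1.png',cv2.resize(a[155:210,250:350],None,fx=8,fy=8,interpolation=2))
yaw=np.radians(-.9);R=np.array([[np.cos(yaw),-np.sin(yaw)],[np.sin(yaw),np.cos(yaw)]])
for X in (.026,.038):
  P=[np.r_[R@[X,y]+[.4962,-.1836],z] for y in(.065,-.065) for z in (.01,.03)]
  print(X,((proj('scene',P)-[250,155])*8).round())
```

```text
0.026 [[260. 276.]
 [262. 224.]
 [395. 129.]
 [398.  80.]]
0.038 [[228. 269.]
 [229. 216.]
 [365. 122.]
 [368.  74.]]
```

View pics/jig1.png

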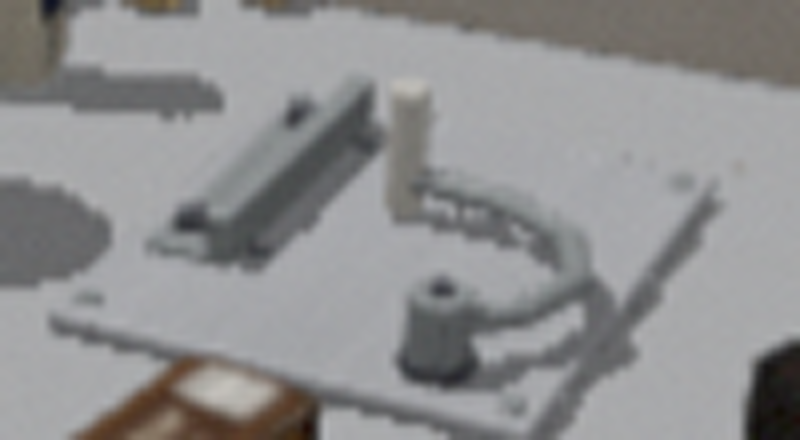

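In the scene view the bar's front top edge runs (232,216)–(370,82), which matches a face at jig x≈38 mm. The dark strip is only shadow. Moving to the carton.

```bash
python3 -m handwheel '[{"delta_pos":[0.65,0.95,0],"dr":[0,0,6.3]},{"delta_pos":[0.65,0.95,0],"dr":[0,0,6.3]},{"delta_pos":[0.65,0.95,0],"dr":[0,0,6.3]},{"delta_pos":[0.65,0.95,0],"dr":[0,0,6.3]},{"delta_pos":[0.65,0.95,0],"dr":[0,0,6.3]},{"delta_pos":[0.65,0.95,0],"dr":[0,0,6.3]},{"delta_pos":[0.65,0.95,0],"dr":[0,0,6.3]},{"delta_pos":[0.65,0.95,0],"dr":[0,0,6.3]},{"delta_pos":[0.65,0.95,0],"dr":[0,0,6.3]},{"delta_pos":[0.65,0.95,0],"dr":[0,0,6.3]}]' -1 20
python3 -m handwheel '[{"delta_pos":[0.65,0.95,0],"dr":[0,0,0]},{"delta_pos":[0.65,0.95,0],"dr":[0,0,0]},{"delta_pos":[0.65,0.95,0],"dr":[0,0,0]},{"delta_pos":[0.65,0.95,0],"dr":[0,0,0]},{"delta_pos":[0,1,0],"dr":[0,0,0]},{"delta_pos":[0,1,0],"dr":[0,0,0]},{"delta_pos":[0,1,0],"dr":[0,0,0]},{"delta_pos":[0,1,0],"dr":[0,0,0]},{"delta_pos":[0,1,0],"dr":[0,0,0]},{"delta_pos":[0,1,0],"dr":[0,0,0]}]'
```

```text
t: 1.8
eef_pos: [0.3729, -0.365, 0.2459]
ee_rot: [-3.141, -0.0, -1.772]
force: [1.4, 0.3, 0.2]
width: 0.0878
gripper_force: 0.0
t: 2.8
eef_pos: [0.4502, -0.0711, 0.2459]
ee_rot: [-3.141, 0.0, -1.776]
force: [0.4, -0.1, -0.1]
width: 0.0877
gripper_force: 0.0
```

```bash
python3 -m handwheel '[{"delta_pos":[0.05,1,0],"dr":[0,0,0]},{"delta_pos":[0.05,1,0],"dr":[0,0,0]},{"delta_pos":[0.05,1,-0.2],"dr":[0,0,0]},{"delta_pos":[0.05,1,-0.3],"dr":[0,0,0]},{"delta_pos":[0.05,1,-0.5],"dr":[0,0,0]},{"delta_pos":[0.02,1,-0.7],"dr":[0,0,0]},{"delta_pos":[0,0.4,-0.7],"dr":[0,0,0]},{"delta_pos":[0,0,-0.3],"dr":[0,0,0]},{"delta_pos":[0,0,0],"dr":[0,0,0]},{"delta_pos":[0,0,0],"dr":[0,0,0]}]'
python3 - <<'E'
from h import *
s=get_state();print(s['eef_pos'],s['ee_rot'],s['q'])
E
```

```text
t: 3.8
eef_pos: [0.4587, 0.1193, 0.1652]
ee_rot: [-3.141, 0.0, -1.776]
force: [-0.3, -0.6, -0.4]
width: 0.0878
gripper_force: 0.0
[0.45867873 0.1192931  0.1652086 ] [-3.14111268e+00  9.38609667e-05 -1.77647705e+00] [ 6.71343516e-01  9.77561572e-02 -5.32804489e-01  3.82675452e-04
 -9.39856639e-01 -8.77249941e-01]
```

```bash
python3 -m handwheel '[{"delta_pos":[0,0.39,-0.5],"dr":[0,0,0]},{"delta_pos":[0,0,-0.7],"dr":[0,0,0]},{"delta_pos":[0,0,-0.7],"dr":[0,0,0]},{"delta_pos":[0,0,-0.5],"dr":[0,0,0]},{"delta_pos":[0,0,-0.27],"dr":[0,0,0]},{"delta_pos":[0,0,0],"dr":[0,0,0]},{"delta_pos":[0,0,0],"dr":[0,0,0]}]'
python3 -m handwheel '[{"delta_pos":[0,0,0],"dr":[0,0,0]},{"delta_pos":[0,0,0],"dr":[0,0,0]},{"delta_pos":[0,0,0],"dr":[0,0,0]},{"delta_pos":[0,0,0],"dr":[0,0,0]},{"delta_pos":[0,0,0],"dr":[0,0,0]},{"delta_pos":[0,0,0],"dr":[0,0,0]},{"delta_pos":[0,0,0],"dr":[0,0,0]},{"delta_pos":[0,0,0],"dr":[0,0,0]},{"delta_pos":[0,0,0],"dr":[0,0,0]},{"delta_pos":[0,0,0],"dr":[0,0,0]}]' 1 20
```

```text
t: 4.5
eef_pos: [0.459, 0.1315, 0.0854]
ee_rot: [-3.141, 0.001, -1.777]
force: [0.5, 0.7, 1.0]
width: 0.0877
gripper_force: 0.0
t: 5.5
eef_pos: [0.4584, 0.1314, 0.0844]
ee_rot: [3.142, -0.0, -1.776]
force: [-0.1, -0.3, 1.2]
width: 0.0444
gripper_force: 20.0
```

```bash
python3 -m handwheel '[{"delta_pos":[0,0,0.5],"dr":[0,0,0]},{"delta_pos":[0,0,0.8],"dr":[0,0,0]},{"delta_pos":[0,0,1],"dr":[0,0,0]},{"delta_pos":[0,-0.5,0.8],"dr":[0,0,0]},{"delta_pos":[0.2,-0.8,0.23],"dr":[0,0,1]},{"delta_pos":[0.3,-1,0],"dr":[0,0,2]},{"delta_pos":[0.3,-1,0],"dr":[0,0,2]},{"delta_pos":[0.3,-1,0],"dr":[0,0,2]},{"delta_pos":[0.3,-1,0],"dr":[0,0,2]},{"delta_pos":[0.3,-1,0],"dr":[0,0,1.9]}]'
python3 -m handwheel '[{"delta_pos":[0.3,-1,0],"dr":[0,0,0]},{"delta_pos":[0.25,-1,0],"dr":[0,0,0]},{"delta_pos":[0.2,-1,0],"dr":[0,0,0]},{"delta_pos":[0.2,-1,0],"dr":[0,0,0]},{"delta_pos":[0.1,-0.7,0],"dr":[0,0,0]},{"delta_pos":[0,-0.5,0],"dr":[0,0,0]},{"delta_pos":[0,0,0],"dr":[0,0,0]},{"delta_pos":[0,0,0],"dr":[0,0,0]}]'
python3 - <<'E'
from h import *
np.set_printoptions(precision=4,suppress=True)
s=get_state();print(s['eef_pos'],s['ee_rot'],s['force'])
a=save('scene','s1.png')
cv2.imwrite('pics/s1c.png',cv2.resize(a[80:230,190:390,::-1],None,fx=4,fy=4,interpolation=2))
E
```

```text
t: 6.5
eef_pos: [0.5094, -0.0589, 0.1843]
ee_rot: [3.141, 0.0, -1.585]
force: [0.8, 1.7, -0.0]
width: 0.0438
gripper_force: 20.0
t: 7.3
eef_pos: [0.5405, -0.2135, 0.1841]
ee_rot: [3.141, 0.0, -1.587]
force: [-0.1, 0.2, -0.9]
width: 0.0443
gripper_force: 20.0
[ 0.5405 -0.2135  0.1841] [ 3.1411  0.0002 -1.5868] [-0.1255  0.2254 -0.926 ]
```

View pics/s1c.png

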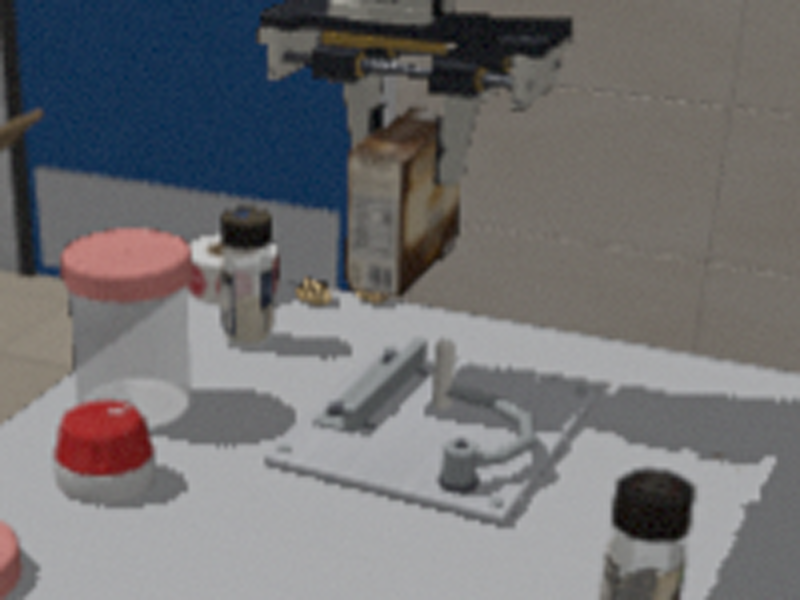

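Carton held upright (crop ~(400,215)), jig undisturbed. Centring in y and lowering to about 5 mm over the edge.

```bash
python3 -m handwheel '[{"delta_pos":[0,0.5,0],"dr":[0,0,0]},{"delta_pos":[0,0.48,-0.2],"dr":[0,0,0]},{"delta_pos":[0,0,-0.5],"dr":[0,0,0]},{"delta_pos":[0,0,-0.5],"dr":[0,0,0]},{"delta_pos":[0,0,-0.5],"dr":[0,0,0]},{"delta_pos":[0,0,-0.3],"dr":[0,0,0]},{"delta_pos":[0,0,-0.13],"dr":[0,0,0]},{"delta_pos":[0,0,0],"dr":[0,0,0]},{"delta_pos":[0,0,0],"dr":[0,0,0]}]'
```

```text
t: 8.25
eef_pos: [0.5413, -0.184, 0.121]
ee_rot: [-3.141, -0.0, -1.586]
force: [-1.2, 1.0, -0.8]
width: 0.044
gripper_force: 20.0
```

```bash
python3 -m handwheel '[{"delta_pos":[-0.2,0,0],"dr":[0,0,0]},{"delta_pos":[-0.2,0,0],"dr":[0,0,0]},{"delta_pos":[-0.1,0,0],"dr":[0,0,0]},{"delta_pos":[-0.1,0,0],"dr":[0,0,0]},{"delta_pos":[-0.1,0,0],"dr":[0,0,0]},{"delta_pos":[-0.1,0,0],"dr":[0,0,0]},{"delta_pos":[-0.1,0,0],"dr":[0,0,0]},{"delta_pos":[-0.1,0,0],"dr":[0,0,0]},{"delta_pos":[-0.1,0,0],"dr":[0,0,0]},{"delta_pos":[-0.1,0,0],"dr":[0,0,0]}]'
python3 -m handwheel '[{"delta_pos":[0,0,0],"dr":[0,0,0]},{"delta_pos":[0,0,0],"dr":[0,0,0]}]'
python3 - <<'E'
from h import *
np.set_printoptions(precision=4,suppress=True)
s=get_state();print(s['eef_pos'],s['ee_rot'],s['force'],s['moment'])
a=save('scene','s2.png')
cv2.imwrite('pics/s2c.png',cv2.resize(a[125:215,235:355,::-1],None,fx=6,fy=6,interpolation=2))
E
```

```text
t: 9.25
eef_pos: [0.505, -0.1842, 0.1206]
ee_rot: [-3.141, -0.0, -1.586]
force: [4.6, -2.7, 0.2]
width: 0.0441
gripper_force: 20.0
t: 9.45
eef_pos: [0.505, -0.1842, 0.1206]
ee_rot: [-3.141, 0.0, -1.586]
force: [4.1, -1.2, 0.0]
width: 0.0441
gripper_force: 20.0
[ 0.505  -0.1842  0.1206] [-3.1412  0.     -1.586 ] [ 4.0666 -1.2056  0.0403] [-0.595  -1.7529  0.0623]
```

View pics/s2c.png

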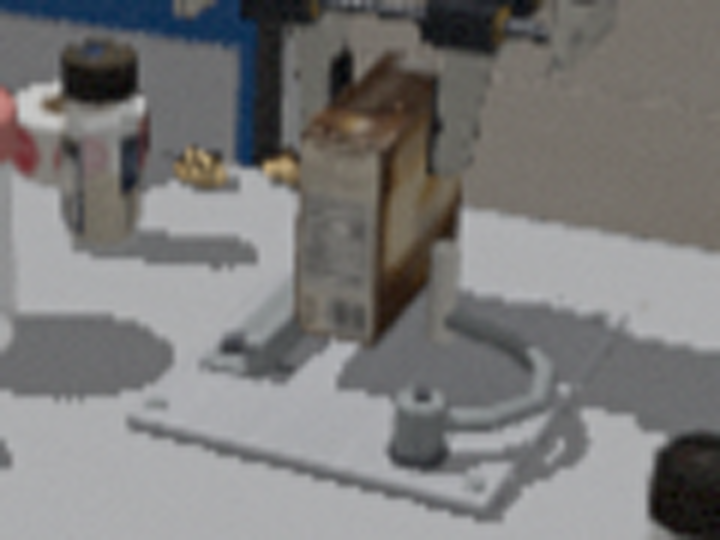

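The carton has drawn the post back (crop ~(445,290)), with +4 N on the tool. Lowering stepwise and watching for the edge top.

```bash
python3 -m handwheel '[{"delta_pos":[0,0,-0.1],"dr":[0,0,0]},{"delta_pos":[0,0,-0.1],"dr":[0,0,0]},{"delta_pos":[0,0,-0.1],"dr":[0,0,0]},{"delta_pos":[0,0,0],"dr":[0,0,0]}]'
python3 -m handwheel '[{"delta_pos":[0,0,-0.1],"dr":[0,0,0]},{"delta_pos":[0,0,-0.1],"dr":[0,0,0]},{"delta_pos":[0,0,0],"dr":[0,0,0]}]'
```

```text
t: 9.9
eef_pos: [0.5045, -0.1841, 0.1108]
ee_rot: [3.14, 0.0, -1.586]
force: [4.5, -0.9, -2.5]
width: 0.0442
gripper_force: 20.0
t: 10.2
eef_pos: [0.5046, -0.1842, 0.1049]
ee_rot: [3.141, 0.0, -1.586]
force: [4.5, -1.0, -2.5]
width: 0.0444
gripper_force: 20.0
```

```bash
python3 -m handwheel '[{"delta_pos":[0,0,-0.1],"dr":[0,0,0]},{"delta_pos":[0,0,-0.1],"dr":[0,0,0]},{"delta_pos":[0,0,-0.05],"dr":[0,0,0]},{"delta_pos":[0,0,0],"dr":[0,0,0]},{"delta_pos":[0,0,0],"dr":[0,0,0]}]'
python3 -m handwheel '[{"delta_pos":[0,0,-0.05],"dr":[0,0,0]},{"delta_pos":[0,0,0],"dr":[0,0,0]}]'
python3 -m handwheel '[{"delta_pos":[0,0,-0.05],"dr":[0,0,0]},{"delta_pos":[0,0,0],"dr":[0,0,0]}]'
```

```text
t: 10.7
eef_pos: [0.5046, -0.1842, 0.0976]
ee_rot: [3.141, 0.0, -1.586]
force: [4.3, -1.1, -1.9]
width: 0.0444
gripper_force: 20.0
t: 10.9
eef_pos: [0.5049, -0.1842, 0.0964]
ee_rot: [-3.142, -0.0, -1.586]
force: [4.4, 0.5, 0.5]
width: 0.0442
gripper_force: 20.0
t: 11.1
eef_pos: [0.505, -0.1842, 0.095]
ee_rot: [-3.141, -0.0, -1.586]
force: [4.9, -0.4, 0.5]
width: 0.0441
gripper_force: 20.0
```

```bash
for i in 1; do :; done; python3 -m handwheel '[{"delta_pos":[0,0,-0.03],"dr":[0,0,0]},{"delta_pos":[0,0,0],"dr":[0,0,0]}]'
python3 -m handwheel '[{"delta_pos":[0,0,-0.03],"dr":[0,0,0]},{"delta_pos":[0,0,0],"dr":[0,0,0]}]'
```

```text
t: 11.3
eef_pos: [0.5052, -0.1844, 0.0946]
ee_rot: [-3.141, -0.0, -1.586]
force: [4.2, -1.5, 4.7]
width: 0.044
gripper_force: 20.0
t: 11.5
eef_pos: [0.5055, -0.1847, 0.0943]
ee_rot: [-3.14, -0.001, -1.585]
force: [3.0, -2.5, 8.9]
width: 0.0442
gripper_force: 20.0
```

```bash
python3 -m handwheel '[{"delta_pos":[0,0,0.03],"dr":[0,0,0]},{"delta_pos":[0.03,0,0],"dr":[0,0,0]},{"delta_pos":[0.03,0,0],"dr":[0,0,0]},{"delta_pos":[0,0,0],"dr":[0,0,0]}]'
python3 -m handwheel '[{"delta_pos":[0.03,0,0],"dr":[0,0,0]},{"delta_pos":[0.03,0,0],"dr":[0,0,0]},{"delta_pos":[0,0,0],"dr":[0,0,0]}]'
```

```text
t: 11.9
eef_pos: [0.506, -0.1843, 0.0943]
ee_rot: [3.14, -0.0, -1.586]
force: [0.3, -1.0, 8.8]
width: 0.0438
gripper_force: 20.0
t: 12.2
eef_pos: [0.5063, -0.1844, 0.0943]
ee_rot: [3.137, -0.0, -1.586]
force: [-3.9, 0.2, 14.0]
width: 0.0437
gripper_force: 20.0
```

Fz is rising because the carton drags on the bed. I'll unload it before sliding further.

```bash
python3 -m handwheel '[{"delta_pos":[0,0,0.03],"dr":[0,0,0]},{"delta_pos":[0,0,0],"dr":[0,0,0]}]'
python3 -m handwheel '[{"delta_pos":[0,0,0.03],"dr":[0,0,0]},{"delta_pos":[0,0,0],"dr":[0,0,0]}]'
python3 -c "
from station import *
s=get_state();print(s['eef_pos'],s['ee_rot'],s['force'],s['moment'])"
```

```text
t: 12.4
eef_pos: [0.5081, -0.1839, 0.0946]
ee_rot: [3.141, 0.001, -1.586]
force: [2.5, 1.9, -0.1]
width: 0.0439
gripper_force: 20.0
t: 12.6
eef_pos: [0.5083, -0.1839, 0.0955]
ee_rot: [3.141, 0.0, -1.586]
force: [3.5, 1.1, -1.7]
width: 0.0439
gripper_force: 20.0
[ 0.5083395  -0.18392459  0.09548791] [ 3.14102441e+00  3.37752897e-04 -1.58611718e+00] [ 3.54629927  1.14789091 -1.72970297] [ 0.53152824 -1.3228998   0.01948451]
```

```bash
python3 -m handwheel '[{"delta_pos":[0.04,0,0],"dr":[0,0,0]},{"delta_pos":[0.02,0,0],"dr":[0,0,0]},{"delta_pos":[0,0,0],"dr":[0,0,0]}]'
python3 -m handwheel '[{"delta_pos":[0.03,0,0],"dr":[0,0,0]},{"delta_pos":[0,0,0],"dr":[0,0,0]}]'
```

```text
t: 12.9
eef_pos: [0.5103, -0.1841, 0.0958]
ee_rot: [3.141, 0.0, -1.586]
force: [4.0, 0.3, -1.0]
width: 0.0437
gripper_force: 20.0
t: 13.1
eef_pos: [0.5112, -0.1842, 0.0958]
ee_rot: [3.141, 0.0, -1.586]
force: [2.9, 2.2, -1.2]
width: 0.0441
gripper_force: 20.0
```

```bash
python3 -m handwheel '[{"delta_pos":[0.02,0,0],"dr":[0,0,0]},{"delta_pos":[0,0,0],"dr":[0,0,0]}]'
python3 -m handwheel '[{"delta_pos":[0.02,0,0],"dr":[0,0,0]},{"delta_pos":[0,0,0],"dr":[0,0,0]}]'
```

```text
t: 13.3
eef_pos: [0.5113, -0.1842, 0.0958]
ee_rot: [3.141, 0.0, -1.586]
force: [1.1, 1.9, 0.1]
width: 0.0444
gripper_force: 20.0
t: 13.5
eef_pos: [0.5114, -0.1842, 0.0957]
ee_rot: [3.14, 0.0, -1.586]
force: [-2.6, 2.3, 2.8]
width: 0.0439
gripper_force: 20.0
```

The edge is touched at TCP x≈0.5113, where it was seen. Easing back slightly and pressing down onto the bed.

```bash
python3 -m handwheel '[{"delta_pos":[-0.02,0,0],"dr":[0,0,0]},{"delta_pos":[0,0,-0.03],"dr":[0,0,0]},{"delta_pos":[0,0,0],"dr":[0,0,0]}]'
python3 -m handwheel '[{"delta_pos":[0,0,-0.02],"dr":[0,0,0]},{"delta_pos":[0,0,0],"dr":[0,0,0]}]'
```

```text
t: 13.8
eef_pos: [0.5114, -0.1843, 0.0949]
ee_rot: [3.141, -0.0, -1.586]
force: [-1.5, 1.2, 2.2]
width: 0.0444
gripper_force: 20.0
t: 14.0
eef_pos: [0.5114, -0.1844, 0.0944]
ee_rot: [3.141, -0.0, -1.586]
force: [-2.6, 0.2, 4.1]
width: 0.0441
gripper_force: 20.0
```

```bash
python3 -m handwheel '[{"delta_pos":[0,0,-0.02],"dr":[0,0,0]},{"delta_pos":[0,0,0],"dr":[0,0,0]}]'
python3 -m handwheel '[{"delta_pos":[0,0,-0.02],"dr":[0,0,0]},{"delta_pos":[0,0,0],"dr":[0,0,0]}]'
python3 -c "
from station import *
s=get_state();print(s['eef_pos'],s['ee_rot'],s['force'],s['moment'])"
```

```text
t: 14.2
eef_pos: [0.5114, -0.1844, 0.0943]
ee_rot: [3.141, -0.0, -1.586]
force: [-4.4, 1.2, 9.9]
width: 0.0436
gripper_force: 20.0
t: 14.4
eef_pos: [0.5114, -0.1844, 0.0943]
ee_rot: [3.141, -0.001, -1.586]
force: [-6.8, 3.0, 15.9]
width: 0.0442
gripper_force: 20.0
[ 0.51142406 -0.18442416  0.09428042] [ 3.14121435e+00 -5.01955191e-04 -1.58577799e+00] [-6.84871073  3.04445276 15.88602983] [ 1.11381006  2.76831326 -0.32141444]
```

On the bed. Relieving the press to light contact.

```bash
python3 -m handwheel '[{"delta_pos":[0,0,0.03],"dr":[0,0,0]},{"delta_pos":[0,0,0],"dr":[0,0,0]}]'
python3 -m handwheel '[{"delta_pos":[-0.01,0,0],"dr":[0,0,0]},{"delta_pos":[0,0,0],"dr":[0,0,0]}]'
python3 -c "
from station import *
s=get_state();print(s['eef_pos'],s['ee_rot'],s['force'],s['moment'])"
```

```text
t: 14.6
eef_pos: [0.5114, -0.1844, 0.0943]
ee_rot: [3.141, -0.0, -1.586]
force: [-3.4, 1.1, 8.2]
width: 0.0443
gripper_force: 20.0
t: 14.8
eef_pos: [0.5113, -0.1844, 0.0943]
ee_rot: [3.141, -0.0, -1.586]
force: [-4.3, -0.3, 5.7]
width: 0.0439
gripper_force: 20.0
[ 0.51133433 -0.18441487  0.09429734] [ 3.14135786e+00 -2.92810437e-04 -1.58599438e+00] [-4.33500903 -0.27442106  5.67775871] [ 0.31584778  1.52509871 -0.29396502]
```

```bash
python3 -m handwheel '[{"delta_pos":[0,0,0],"dr":[0,0,0]},{"delta_pos":[0,0,0],"dr":[0,0,0]}]' - 5
python3 -m handwheel '[{"delta_pos":[0,0,0],"dr":[0,0,0]},{"delta_pos":[0,0,0],"dr":[0,0,0]},{"delta_pos":[0,0,0],"dr":[0,0,0]},{"delta_pos":[0,0,0],"dr":[0,0,0]},{"delta_pos":[0,0,0],"dr":[0,0,0]},{"delta_pos":[0,0,0],"dr":[0,0,0]}]' -0.5
python3 - <<'E'
from h import *
a=save('scene','s3.png')
cv2.imwrite('pics/s3c.png',cv2.resize(a[125:215,235:355,::-1],None,fx=6,fy=6,interpolation=2))
E
```

```text
t: 15.0
eef_pos: [0.5115, -0.1844, 0.0943]
ee_rot: [3.142, -0.0, -1.586]
force: [-4.1, 0.7, 6.1]
width: 0.0444
gripper_force: 5.0
t: 15.6
eef_pos: [0.5115, -0.1842, 0.094]
ee_rot: [3.142, 0.0, -1.586]
force: [0.5, 0.1, -0.6]
width: 0.0659
gripper_force: 0.0
```

View pics/s3c.png

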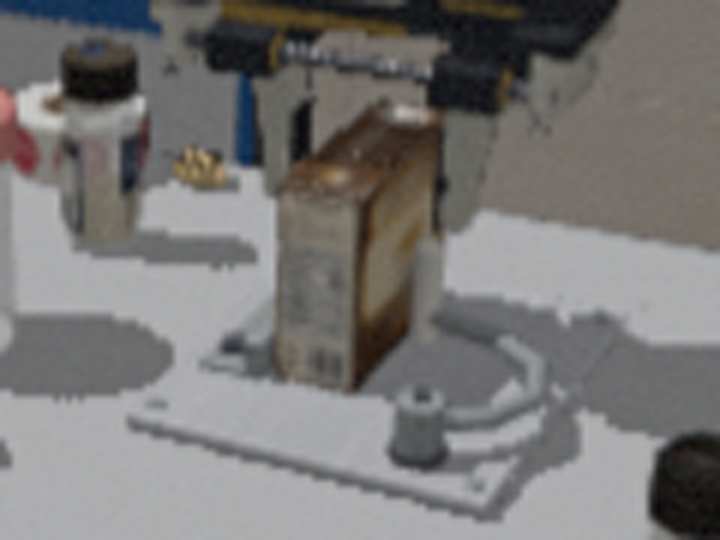

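The carton stands on the bed behind the edge with the post against it (crop ~(425,290)), and the fingers are clear. Retracting straight up.

```bash
python3 -m handwheel '[{"delta_pos":[0,0,0.2],"dr":[0,0,0]},{"delta_pos":[0,0,0.5],"dr":[0,0,0]},{"delta_pos":[0,0,0.8],"dr":[0,0,0]},{"delta_pos":[0,0,1],"dr":[0,0,0]},{"delta_pos":[0,0,1],"dr":[0,0,0]},{"delta_pos":[0,0,1],"dr":[0,0,0]},{"delta_pos":[-0.5,0.5,0.8],"dr":[0,0,0]},{"delta_pos":[-0.8,0.8,0],"dr":[0,0,0]},{"delta_pos":[-0.5,1,0],"dr":[0,0,0]},{"delta_pos":[0,1,0],"dr":[0,0,0]}]'
python3 -m handwheel '[{"delta_pos":[0,1,0],"dr":[0,0,0]},{"delta_pos":[0,1,0],"dr":[0,0,0]},{"delta_pos":[0,1,0],"dr":[0,0,0]},{"delta_pos":[0,1,0],"dr":[0,0,0]},{"delta_pos":[0,0.5,0],"dr":[0,0,0]},{"delta_pos":[0,0,0],"dr":[0,0,0]}]'
python3 - <<'E'
from h import *
a=save('top','t4.png'); 
cv2.imwrite('pics/t4c.png',cv2.resize(a[110:260,240:400,::-1],None,fx=4,fy=4,interpolation=2))
yaw=np.radians(-.9);R=np.array([[np.cos(yaw),-np.sin(yaw)],[np.sin(yaw),np.cos(yaw)]])
P=[np.r_[R@[x,y]+[.4962,-.1836],.107] for x in(-.0066,.0374) for y in (.057,-.057)]
print(((proj('top',P)-[240,110])*4).round())
E
```

```text
t: 16.65
eef_pos: [0.4557, -0.0847, 0.2541]
ee_rot: [-3.14, 0.001, -1.587]
force: [1.0, 0.5, -0.5]
width: 0.0659
gripper_force: 0.0
t: 17.25
eef_pos: [0.4575, 0.0514, 0.2536]
ee_rot: [-3.141, 0.0, -1.584]
force: [0.9, 0.3, 0.8]
width: 0.0656
gripper_force: 0.0
[[286. 417.]
 [462. 417.]
 [285. 348.]
 [460. 349.]]
```

View pics/t4c.png

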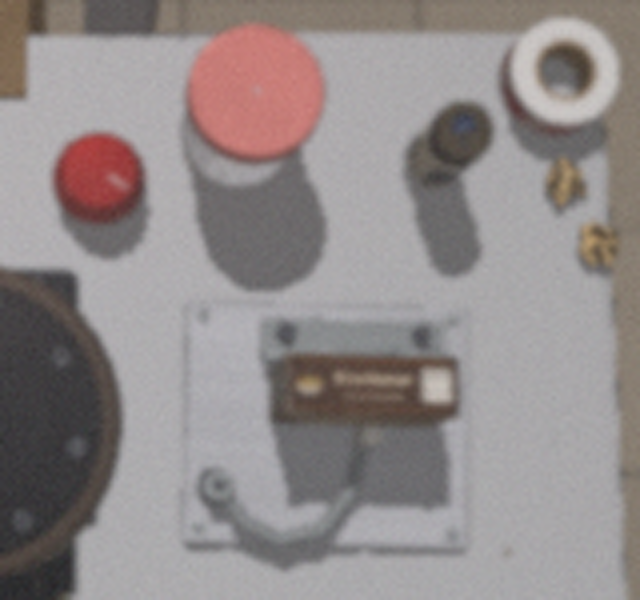

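The top view shows the carton at crop (368,388), within about 2 mm of the predicted seating. The post rests on its near side, and the jar, shaker and timer are unmoved.

```bash
python3 -c "
from station import *
print(job_done())"
```

```text
the job is handed in; nothing more can be done
None
```

The carton stands upright on the bed with its broad side against the fixed edge, midway along it to within about 2 mm. The sprung post holds it there, the jar, shaker and timer are undisturbed, and the job was handed in at about 17 s.

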